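# Close a split bearing housing on its dowels and hold it shut

### The arm

A 6-joint arm with a two-finger parallel gripper is mounted at the origin on a cart in front of the work surface, level with it; the furniture and walls round the work are solid. World frame = base frame: x ahead of the robot, y to its left, z up, the work surface at z = 0. Lengths are in m, angles in rad, forces in N, time in s.
With the tool pointing down it reaches from about 0.35 to 0.85 m from the base axis. Payload 8.1 kg.
Tool frame: the origin (TCP) lies between the finger pads; the fingertips stand 11 mm ahead of it and the grasp point (between the pads) lies 8 mm behind it (robot.tips_ahead is the distance from the TCP to the fingertips, in m); z points along the fingers, y is the line along which they close (so a half turn about z gives the same grasp; the last joint's range is limited). The gripper opens to 93 mm and grips with 3 to 60 N. Pads are 15 mm wide; open, the fingers measure 128 mm over their backs; the gripper's body (75 mm by 188 mm) begins 65 mm behind the grasp point.
Start: joints at [1.116, 0.13, 1.488, -0, 1.523, -0.085], TCP at [0.217, 0.559, 0.23] pointing down, gripper open.
Joint ranges: [-2.96, 2.96], [-0.89, 2.26], [0.02, 2.5], [-1.34, 4.48], [0, 2.73], [-2.66, 2.66]. Speed limits (rad/s): [2.39, 2.39, 2.79, 3.14, 3.14, 3.14].

### API

Orientations are given as a rotation vector (axis times angle).
In Python, from plant import robot gives the robot as it stands. The module is installed in compiled form; this text tells all that it offers.
- The arm moves only by the tool move_arm, never from a script. Its argument "deltas" is one flat list of numbers, 7 for each row, row after row: the shift along the tool's x, y, z in m, then the turn, a rotation vector about the tool's x, y, z in rad, then the opening, from 0 (shut) to 1 (fully open). A call has 1 to 12 rows; each row is the pose to reach, as a shift and turn from the pose commanded when the call began, along the tool's axes at that moment; what a row does not reach only later rows make up. A row lasts 1/8 s, in which the tool goes at most 62.5 mm and 10.7 degrees, less where a joint would pass 70% of its speed; a pose out of reach is approached as far as the arm can. A call with a gripper value outside its range is refused whole. The fingers move at their own pace and stop on an object; "squeeze" is the grip in N (left out, the last holds). Time passes only in rows, so rows that repeat a pose let the fingers close. It gives the time, the measured TCP pose, the force, the opening and the grip force at its end, in the units of the state.
- robot.read_state(): the state, without advancing time (a new reading comes with each control period).
- robot.read_camera(name): name is "scene" or "top" or "wrist"; returns (picture, depth): 420x560x3 uint8, red, green, blue; 420x560 float32, m along the optical axis (not along the pixel's ray), 0 where there is no reading.
- robot.camera_model(name): a dict with "K" (3x3 intrinsics, pixels), "R" (3x3) and "t" (3): a world point X has camera coordinates R X + t; the wrist camera has in their place "tool_from_camera" (4x4, takes a point from camera to tool coordinates, whose origin is the TCP and whose axes are the flange's). Camera axes: x right, y down, z forward; pixel columns grow to the right and rows downward; lengths in m; the calibration is good to about 2 mm. A picture is of the moment at which its call begins: read the wrist's pose just before it. camera_model takes no time and is no camera call.
- robot.close_job(): hands the job in; it is judged then, once.
Trained networks look in the newest picture that a camera, given by its name, has taken for a name from the list of things; names that differ only in an ending like _2 or _b are one class to them, and where a whole thing is asked for, a point or a joint stands for the part that bears it (a point fixed in the world has none). Each returns a list of dicts, best first, with "confidence" (0 to 1); they miss things now and then, are a little off and sometimes report something else, mostly with a low value. They report only what shows in the picture. A call takes as long as a camera call.
- robot.recognise(camera, label): "uv" ([column, row] in pixels, amid what is visible of it).
The state is a dict: "t": time; "q": joint angles; "dq": joint speeds; "joint_torque": joint torques, N m; "tool_pos": TCP position; "orientation": TCP orientation; "force": force on the tool from outside, world axes, zero at the start; "wrist_torque": the same for the moment, N m; "opening": finger opening in m; "gripper_force": force on a finger pad.
Only numpy, scipy, OpenCV 4.12 (cv2) and the standard library are available. Lean on these libraries where they do the work, as an engineer would, in place of code of your own. Each camera call takes 0.05 s, during which the arm holds its last target. There are 200 camera calls.

### The job

Turn the captive thumb nut on the lower bearing housing anticlockwise (seen from above) to its stop, so that its keeper tongue swings clear of the joint face. Then fit the loose housing cover onto the two dowels, round nose over round nose, press it down against the bearing's spring until the two halves meet all round, and finish while still holding it pressed shut: do not let go. Leave the v-block and the spare bearing that lie between the work pieces where they are.

Things in the scene. Friction and masses are not known exactly. Their poses are not given: they have to be found in the camera images.
- housing_face (a point): Centre of the flat upward joint face, 45 mm above the bench, of the lower housing half: grey cast aluminium, fixed on a dark base plate 186 x 96 x 10 mm. Face 100 mm along its x, 76 mm along y, plus a round nose of radius 20 mm about the middle of the +x end. When shut, cover_centre is 24 mm above this point, x and y directions equal.
- housing_nose (a point): Point on the face of the lower half's round nose, 60 mm along +x from housing_face (the nose ends at 70 mm); axes as housing_face.
- big_dowel (a point): Tip of the steel dowel of diameter 12 mm at x +36, y +24 mm from housing_face; it stands 12 mm above the face, cylindrical for 8 mm, then tapered.
- small_dowel (a point): Tip of the steel dowel of diameter 8 mm at x -28, y -24 mm from housing_face; it stands 12 mm above the face, cylindrical for 8 mm, then tapered.
- preload (a joint): How far (m) the 32 mm ball bearing in the middle of the lower half is pushed down on its spring. At 0 it stands 4 mm proud of the joint face; it starts to sink at 6 N and is flush (0.004) at 12 N, so the cover's weight does not close the gap: it must be pushed down, and springs up 4 mm if let go.
- keeper_nut (a joint): Angle (rad) of the captive quarter-turn thumb nut at the square end of the lower half. At 0 its tongue points along the housing's +x over the joint face and blocks the cover; it starts at 0 to 0.4 and grows anticlockwise seen from above to the stop at 1.45, where the tongue lies clear alongside the end. Friction 0.06 N m: it stays where it is left.
- keeper_grip (a point): Middle of the nut's upright thumb fin, on its axis, 28 mm above the joint face and 68 mm along -x from housing_face. Dark steel fin 36 mm long (this point's x), 10 mm thick (y), from 7 to 41 mm above the face. The tongue runs 40 mm from the axis along this point's +x, 8 mm wide, 2 to 7 mm above the face.
- cover_centre (a point): Centre of the loose cover (grey cast aluminium, 0.26 to 0.4 kg), 24 mm above its flat underside. It starts flat on the bench, right way up. Plate 100 (x) x 76 (y) x 20 mm with a round nose of radius 20 mm at the +x end. On top in the middle a lifting boss to grip: 40 mm along x, 24 mm along y, from 4 mm below to 24 mm above this point.
- cover_nose (a point): Point on the underside of the cover's nose, 60 mm along +x and 24 mm below cover_centre (the nose ends at 70 mm).
- big_hole (a point): Lower mouth of the cover's through hole of diameter 14 mm, for the 12 mm dowel, at x +36, y +24, z -24 mm from cover_centre.
- small_hole (a point): Lower mouth of the cover's through hole of diameter 10 mm, for the 8 mm dowel, at x -28, y -24, z -24 mm from cover_centre.
- v_block: Bystander: steel v-block 60 x 40 x 30 mm lying between the two work places on the far side; origin at the centre of its underside.
- spare_bearing: Bystander: spare ball bearing, diameter 32 mm, 9 mm high, lying between the two work places on the near side; origin at the centre of its underside.

How it is judged:
By the outcome, as a careful person would: the job done as asked, in the order asked, and still so for the second after the job is handed in, while the arm keeps its last pose, push and grip.
It also fails if it takes over 58 s, if anything falls off the work surface, if the arm or the gripper's body presses on something with over 40 N, if the wrist force passes 120 N, or if a joint passes its speed limit or range.

## Working session

There is one attempt and no reset: what is moved stays moved. The work goes in short steps, Python scripts to look and compute and a tool call to move; the robot and the scene stay as the last step left them, time stands still between calls to the robot, and variables do not carry over. Pictures are saved under pics/ and viewed, at most 10 in all, crops included, and the job is handed in when it is done.

Besides the shell and the picture viewer there is one more tool, called after "Call:" by a JSON object that holds its "fn" and its "kwargs", one argument or row to a line. move_arm: Moves the arm, as the interface text tells. Its arguments: {"type":"object","properties":{"deltas":{"type":"array","items":{"type":"number"}},"squeeze":{"type":"number"}},"required":["deltas"]}

```bash
mkdir -p pics
cat > h.py <<'E'
from plant import robot
import numpy as np, cv2
from scipy.spatial.transform import Rotation as Ro
def cam(name):
    s=robot.read_state(); im,d=robot.read_camera(name); m=robot.camera_model(name); K=np.array(m["K"])
    if name=="wrist":
        T=np.array(m["tool_from_camera"]); Rt=Ro.from_rotvec(s["orientation"]).as_matrix()
        R=Rt@T[:3,:3]; c=Rt@T[:3,3]+s["tool_pos"]
    else:
        R=np.array(m["R"]).T; c=-R@np.array(m["t"])
    return im,d,K,R,c
def cloud(d,K,R,c):
    v,u=np.mgrid[:d.shape[0],:d.shape[1]]
    P=np.stack([(u-K[0,2])/K[0,0]*d,(v-K[1,2])/K[1,1]*d,d],-1)
    return P@R.T+c
def at_z(uv,z,K,R,c):
    r=R@np.array([(uv[0]-K[0,2])/K[0,0],(uv[1]-K[1,2])/K[1,1],1]); return c+r*(z-c[2])/r[2]
def save(im,n): cv2.imwrite(f"pics/{n}.png",im[...,::-1])
E
python3 - <<'E'
from h import *
s=robot.read_state(); print(s["tool_pos"],s["orientation"],s["force"],robot.tips_ahead)
im,d,K,R,c=cam("top"); save(im,"top"); np.savez("top.npz",im=im,d=d,K=K,R=R,c=c)
P=cloud(d,K,R,c); print(c)
for l in ["housing_face","housing_nose","big_dowel","small_dowel","keeper_grip","cover_centre","cover_nose","big_hole","small_hole","v_block","spare_bearing"]:
    for r in robot.recognise("top",l)[:2]:
        u,v=np.round(r["uv"]).astype(int); print(l,(u,v),round(r["confidence"],2),P[v,u].round(4))
E
```

```text
[0.21657789 0.55896409 0.22858504] [-5.77473729e-01 -3.08756212e+00  2.79200361e-03] [ 0.11498292  0.01782246 -0.06102712] 0.011
[ 0.36732133 -0.12149323  0.90218222]
housing_face (np.int64(183), np.int64(231)) 0.94 [0.535  0.0481 0.0489]
housing_nose (np.int64(185), np.int64(233)) 0.8 [0.5317 0.0453 0.0451]
big_dowel (np.int64(190), np.int64(234)) 0.88 [0.5293 0.0363 0.0435]
big_dowel (np.int64(277), np.int64(177)) 0.4 [ 0.6343 -0.1353  0.0177]
small_dowel (np.int64(186), np.int64(232)) 0.83 [0.5328 0.0427 0.0485]
keeper_grip (np.int64(174), np.int64(256)) 0.75 [0.4868 0.062  0.0689]
cover_centre (np.int64(365), np.int64(212)) 0.64 [ 0.5461 -0.2971  0.0335]
cover_nose (np.int64(366), np.int64(210)) 0.58 [ 0.5476 -0.2973  0.0445]
big_hole (np.int64(366), np.int64(212)) 0.62 [ 0.5442 -0.2973  0.0421]
small_hole (np.int64(369), np.int64(210)) 0.77 [ 0.5466 -0.3025  0.0467]
small_hole (np.int64(175), np.int64(258)) 0.3 [0.4837 0.0613 0.0644]
v_block (np.int64(278), np.int64(175)) 0.57 [ 0.6385 -0.1376  0.0167]
spare_bearing (np.int64(291), np.int64(273)) 0.71 [ 0.4448 -0.1468  0.0017]
```

View pics/top.png

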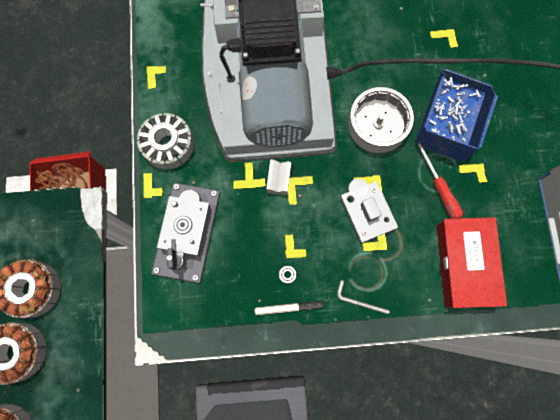

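Housing is at about (183,231), its nut at (174,258) on the near end. The cover is at (368,212), the v-block at (279,177) and the spare bearing at (288,274). Next I'll fit yaw from the depth.

```bash
cat >> h.py <<'E'
def fit(P,near,zlo,zhi,rad=.11):
    m=(P[...,2]>zlo)&(P[...,2]<zhi)&(np.hypot(P[...,0]-near[0],P[...,1]-near[1])<rad)
    q=P[m][:,:2]; mu=np.median(q,0); return q,cv2.minAreaRect(q.astype(np.float32))
def down(yaw): # tool z down, tool x at world yaw
    return Ro.from_euler("z",yaw)*Ro.from_euler("x",np.pi)
def delta(pos,yaw):
    s=robot.read_state(); R0=Ro.from_rotvec(s["orientation"]); 
    return R0.inv().apply(np.array(pos)-s["tool_pos"]).round(4),(R0.inv()*down(yaw)).as_rotvec().round(4)
E
python3 - <<'E'
from h import *
z=np.load("top.npz"); P=cloud(z["d"],z["K"],z["R"],z["c"])
for n,zl,zh in [((.535,.045),.038,.052),((.546,-.297),.012,.028)]:
    q,r=fit(P,n,zl,zh); print(len(q),r); 
s=robot.read_state(); R=Ro.from_rotvec(s["orientation"]).as_matrix(); print(R.round(3)); print(np.round(robot.camera_model("wrist")["tool_from_camera"],3))
big=cv2.resize(z["im"][165:290,140:410],None,fx=2.9,fy=2.9,interpolation=cv2.INTER_CUBIC); save(big,"crop")
E
```

```text
2326 ((0.541946291923523, 0.050050318241119385), (0.07709123194217682, 0.1500309854745865), 75.01856231689453)
1797 ((0.5590430498123169, -0.3053041994571686), (0.11912696063518524, 0.07734790444374084), 17.59916877746582)
[[-0.932  0.361 -0.   ]
 [ 0.361  0.932 -0.   ]
 [ 0.    -0.    -1.   ]]
[[ 0.001 -0.953 -0.303  0.085]
 [ 1.     0.001 -0.002 -0.   ]
 [ 0.002 -0.303  0.953 -0.154]
 [ 0.     0.     0.     1.   ]]
```

View pics/crop.png

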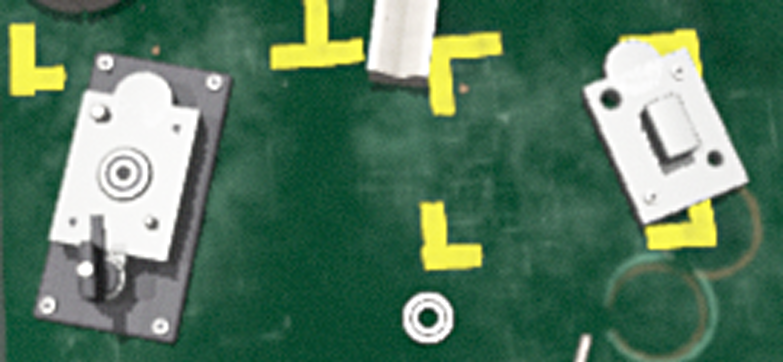

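Call:
{"fn": "move_arm", "kwargs": {
  "deltas": [-0.489,-0.356,-0.03,0,0,2.77,1,-0.489,-0.356,-0.03,0,0,2.77,1,-0.489,-0.356,-0.03,0,0,2.77,1,-0.489,-0.356,-0.03,0,0,2.77,1,-0.489,-0.356,-0.03,0,0,2.77,1,-0.489,-0.356,-0.03,0,0,2.77,1,-0.489,-0.356,-0.03,0,0,2.77,1,-0.489,-0.356,-0.03,0,0,2.77,1,-0.489,-0.356,-0.03,0,0,2.77,1,-0.489,-0.356,-0.03,0,0,2.77,1,-0.489,-0.356,-0.03,0,0,2.77,1,-0.489,-0.356,-0.03,0,0,2.77,0.5]
}}

```text
t: 2.1
tool_pos: [0.5444, 0.0499, 0.2595]
orientation: [-3.038, -0.799, 0.0]
force: [0.3, -0.1, 0.2]
opening: 0.0871
gripper_force: 0.0
```

```bash
python3 -c "
from h import *
s=robot.read_state();print(s['t'],s['q'],s['tool_pos']);print(delta((.545,.05,.26),0))"
```

```text
2.1 [-2.43379741e-03 -2.46907289e-02  1.59457470e+00  7.64460394e-05
  1.57192201e+00  1.05434319e+00] [0.54438844 0.04990323 0.25953543]
(array([ 0.0006,  0.0002, -0.0005]), array([-1.00e-04,  2.00e-04,  5.14e-01]))
```

Call:
{"fn": "move_arm", "kwargs": {
  "deltas": [0,0,0,0,0,0.17,0.5,0,0,0,0,0,0.34,0.5,0,0,0,0,0,0.51,0.5,0,0,0,0,0,0.51,0.5]
}}

```text
t: 2.6
tool_pos: [0.5441, 0.0507, 0.2598]
orientation: [3.142, 0.02, 0.0]
force: [-0.3, -0.1, 0.1]
opening: 0.0489
gripper_force: 0.0
```

Run:
```python
from h import *
s=robot.read_state(); print(s["t"],s["tool_pos"])
im,d,K,R,c=cam("wrist"); save(im,"w1"); np.savez("w1.npz",im=im,d=d,K=K,R=R,c=c)
P=cloud(d,K,R,c)
q,r=fit(P,(.545,.049),.040,.050); print(len(q),r)
for l in ["housing_face","housing_nose","big_dowel","small_dowel","keeper_grip"]:
    for r in robot.recognise("wrist",l)[:1]:
        u,v=np.round(r["uv"]).astype(int); print(l,(u,v),round(r["confidence"],2),P[v,u].round(4))
```

```text
2.6 [0.54414538 0.05074904 0.25975033]
5216 ((0.5443042516708374, 0.05132577568292618), (0.07631109654903412, 0.14662350714206696), 74.95296478271484)
housing_face (np.int64(282), np.int64(175)) 0.68 [0.5508 0.0475 0.0494]
housing_nose (np.int64(277), np.int64(170)) 0.67 [0.557  0.0536 0.0501]
big_dowel (np.int64(278), np.int64(170)) 0.92 [0.5565 0.0524 0.0477]
small_dowel (np.int64(276), np.int64(171)) 0.94 [0.5556 0.0548 0.0492]
keeper_grip (np.int64(264), np.int64(229)) 0.76 [0.4954 0.0677 0.087 ]
```

View pics/w1.png

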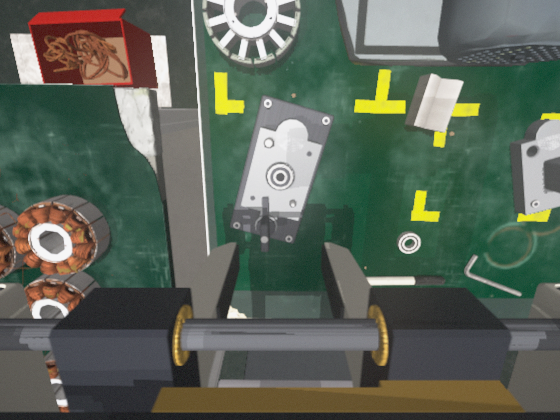

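The bearing shows at (281,177), the big dowel at (268,143), the small dowel at (293,204), and the nut fin at about (264,225) with its tongue pointing up-image. I'll get exact positions from the cloud.

Run:
```python
from h import *
z=np.load("w1.npz"); im,d,K,R,c=[z[k] for k in("im","d","K","R","c")]; P=cloud(d,K,R,c)
q,_=fit(P,(.485,.066),.080,.095,.05); print("fin",len(q),q.mean(0),cv2.minAreaRect(q.astype(np.float32)))
q,_=fit(P,(.485,.066),.049,.055,.06); print("tongue",len(q),cv2.minAreaRect(q.astype(np.float32)))
for n,uv,h in [("bear",(281,177),.049),("big",(268,143),.057),("small",(293,204),.057)]: print(n,at_z(uv,h,K,R,c).round(4),P[uv[1],uv[0]].round(4))
# face: rect fit restricted ahead of nut
y=np.radians(-15); ax=np.array([np.cos(y),np.sin(y)]); ay=np.array([-ax[1],ax[0]])
m=(abs(P[...,2]-.045)<.0035); Q=P[m][:,:2]-[.549,.049]; a=Q@ax; b=Q@ay; k=(abs(a)<.09)&(abs(b)<.06)
a,b=a[k],b[k]; print("a",np.percentile(a,[0.3,1,99,99.7]),"b",np.percentile(b,[0.5,1,99,99.5]),np.median(P[m][k][:,2]))
for lo,hi in[(-.03,0),(0,.03),(.03,.048)]:
    kk=(a>lo)&(a<hi); print(b[kk].min(),b[kk].max())
print("noseend",a[abs(b)<.006].max())
save(cv2.resize(im[80:255,220:345],None,fx=3.4,fy=3.4,interpolation=cv2.INTER_CUBIC),"w1c")
```

```text
fin 247 [0.48393312 0.06791091] ((0.4826064705848694, 0.06784602254629135), (0.00956216175109148, 0.03578349947929382), 89.77957916259766)
tongue 296 ((0.5059953331947327, 0.055931974202394485), (0.041011370718479156, 0.07352393120527267), 69.18626403808594)
bear [0.5482 0.0487 0.049 ] [0.5483 0.0487 0.0491]
big [0.5896 0.0643 0.057 ] [0.5895 0.0643 0.0562]
small [0.5166 0.0336 0.057 ] [0.5165 0.0336 0.0567]
a [-0.06945043 -0.06093055  0.0644281   0.06668365] b [-0.03643527 -0.03607551  0.03847388  0.03879821] 0.044419297687721265
-0.03682148490644912 0.039189966469772415
-0.03682922460768334 0.039020520038662944
-0.037166643170287804 0.039152798979655706
noseend 0.06817392922756847
```

View pics/w1c.png

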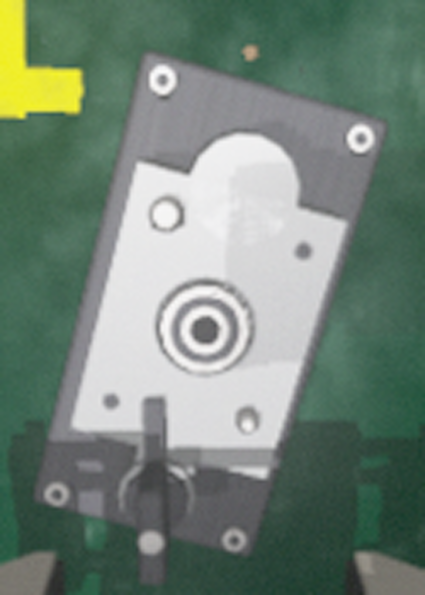

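Call:
{"fn": "move_arm", "kwargs": {
  "deltas": [-0.03,-0.009,0.05,0,0,0.013,0.5,-0.061,-0.0177,0.1,0,0,0.013,0.5,-0.061,-0.0177,0.145,0,0,0.013,0.5,-0.061,-0.0177,0.17,0,0,0.013,0.5,-0.061,-0.0177,0.192,0,0,0.013,0.5,-0.061,-0.0177,0.192,0,0,0.013,0.5,-0.061,-0.0177,0.192,0,0,0.013,0,-0.061,-0.0177,0.192,0,0,0.013,0,-0.061,-0.0177,0.192,0,0,0.013,0,-0.061,-0.0177,0.192,0,0,0.013,0],
  "squeeze": 25
}}

```text
t: 4.15
tool_pos: [0.4832, 0.0678, 0.0681]
orientation: [-3.141, 0.002, -0.001]
force: [1.1, 6.7, 3.0]
opening: 0.0113
gripper_force: 4.4
```

Call:
{"fn": "move_arm", "kwargs": {
  "deltas": [0,0,0,0,0,0,0,0,0,0,0,0,0,0,0,0,0,0,0,0,0]
}}

```text
t: 4.53
tool_pos: [0.4833, 0.0684, 0.0682]
orientation: [-3.141, 0.002, -0.001]
force: [-0.7, 5.5, 4.3]
opening: 0.01
gripper_force: 25.0
```

Call:
{"fn": "move_arm", "kwargs": {
  "deltas": [0,-0.001,0,0,0,-0.15,0,0,-0.001,0,0,0,-0.3,0,0,-0.001,0,0,0,-0.45,0,0,-0.001,0,0,0,-0.6,0,0,-0.001,0,0,0,-0.75,0,0,-0.001,0,0,0,-0.9,0,0,-0.001,0,0,0,-1.0,0,0,-0.001,0,0,0,-1.1,0]
}}

```text
t: 5.52
tool_pos: [0.4835, 0.0682, 0.0681]
orientation: [2.676, 1.644, 0.001]
force: [0.2, -0.6, 3.8]
opening: 0.01
gripper_force: 25.0
```

```bash
python3 -c "
from h import *
s=robot.read_state();print(s['tool_pos'],s['force'],s['wrist_torque'],s['q'],Ro.from_rotvec(s['orientation']).as_matrix().round(3))"
```

```text
[0.48347818 0.06824813 0.06814936] [ 0.15296622 -0.58356185  3.77103878] [-0.08837322  0.0377015  -0.11012583] [ 3.58558474e-02 -3.00720120e-02  1.96052037e+00 -9.55302852e-04
  1.21005611e+00  5.05068509e-01] [[ 0.452  0.892  0.001]
 [ 0.892 -0.452 -0.001]
 [-0.     0.001 -1.   ]]
```

Call:
{"fn": "move_arm", "kwargs": {
  "deltas": [0,0,0,0,0,-0.05,0,0,0,0,0,0,-0.1,0,0,0,0,0,0,-0.15,0,0,0,0,0,0,-0.15,0]
}}

```text
t: 6.02
tool_pos: [0.4835, 0.0682, 0.0681]
orientation: [2.549, 1.835, 0.001]
force: [0.4, -1.6, 3.8]
opening: 0.0106
gripper_force: 25.6
```

```bash
python3 -c "
from h import *
s=robot.read_state();print(s['tool_pos'],s['force'],s['wrist_torque'],s['q'],Ro.from_rotvec(s['orientation']).as_matrix().round(3))"
```

```text
[0.48347806 0.06823809 0.06812165] [ 0.3789233  -1.5808522   3.84931813] [-0.35003346  0.03006162 -0.45839047] [ 3.57649430e-02 -3.00657836e-02  1.96057008e+00 -8.55812191e-04
  1.20998180e+00  3.58912067e-01] [[ 0.317  0.948  0.001]
 [ 0.948 -0.317 -0.001]
 [-0.     0.001 -1.   ]]
```

Call:
{"fn": "move_arm", "kwargs": {
  "deltas": [0,0,0,0,0,0,0.5,0,0,0,0,0,0,0.5,0,0,0,0,0,0,0.5,0,0,-0.05,0,0,0,0.5,-0.02,0.02,-0.11,0,0,0.1,0.5,-0.07,0.05,-0.152,0,0,0.28,0.7,-0.12,0.08,-0.152,0,0,0.46,0.7,-0.17,0.11,-0.152,0,0,0.64,0.7,-0.22,0.145,-0.152,0,0,0.82,0.7,-0.27,0.18,-0.152,0,0,0.94,0.7,-0.3155,0.21,-0.152,0,0,0.94,0.7,-0.3155,0.21,-0.152,0,0,0.94,0.7]
}}

```text
t: 7.52
tool_pos: [0.5816, -0.3006, 0.2177]
orientation: [-3.104, -0.476, 0.003]
force: [-0.5, 1.5, -0.3]
opening: 0.065
gripper_force: 0.0
```

Run:
```python
from h import *
s=robot.read_state(); print(s["t"],s["tool_pos"],s["q"])
im,d,K,R,c=cam("top"); z=np.load("top.npz"); P=cloud(d,K,R,c)
q,_=fit(P,(.4835,.068),.076,.1,.04); print("fin top cam",len(q),q.mean(0),cv2.minAreaRect(q.astype(np.float32)))
im2=im[190:290,145:225]
im,d,K,R,c=cam("wrist"); P=cloud(d,K,R,c); np.savez("w2.npz",im=im,d=d,K=K,R=R,c=c)
q,r=fit(P,(.5495,-.308),.012,.024); print("plate",len(q),r)
q,r=fit(P,(.5495,-.308),.042,.056,.05); print("boss",len(q),r,np.median(P[(abs(P[...,2]-.05)<.01)][:,2]))
for l in ["cover_centre","big_hole","small_hole"]:
    for r in robot.recognise("wrist",l)[:1]:
        u,v=np.round(r["uv"]).astype(int); print(l,(u,v),round(r["confidence"],2),P[v,u].round(4))
a=cv2.resize(im2,(336,420),interpolation=cv2.INTER_CUBIC); save(cv2.resize(np.hstack([im,a]),None,fx=.89,fy=.89),"w2")
```

```text
7.525 [ 0.58159357 -0.300575    0.21765471] [-5.54849194e-01  2.84826566e-01  1.33421776e+00 -7.93351194e-04
  1.52475478e+00  7.11382019e-01]
fin top cam 121 [0.48097554 0.06551913] ((0.4811389148235321, 0.06575292348861694), (0.03549797087907791, 0.009916584938764572), 66.81730651855469)
plate 4532 ((0.5605634450912476, -0.30379870533943176), (0.12072432786226273, 0.07606962323188782), 17.6248779296875)
boss 715 ((0.5522069931030273, -0.306366503238678), (0.0395081527531147, 0.02371079847216606), 18.036571502685547) 0.04991037063907933
cover_centre (np.int64(277), np.int64(201)) 0.66 [ 0.5667 -0.3     0.0472]
big_hole (np.int64(276), np.int64(200)) 0.2 [ 0.5674 -0.2986  0.0469]
small_hole (np.int64(281), np.int64(201)) 0.6 [ 0.5683 -0.3041  0.048 ]
```

View pics/w2.png

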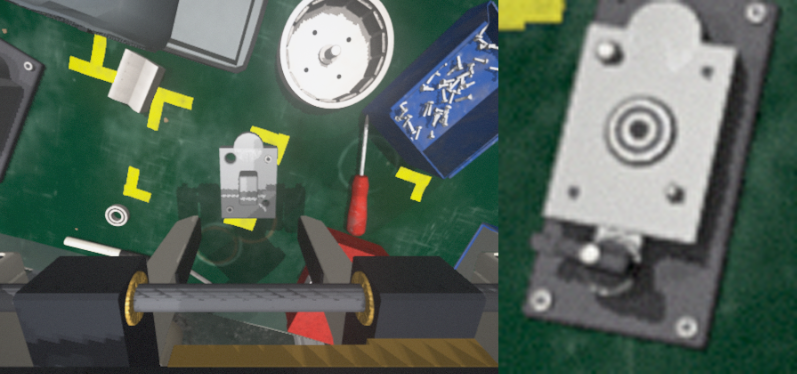

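```bash
python3 -c "
from h import *
print(delta((.5516,-.3067,.033),.309))"
```

```text
(array([-0.0327,  0.0012,  0.1869]), array([-0.0001, -0.0002,  0.0012]))
```

Call:
{"fn": "move_arm", "kwargs": {
  "deltas": [-0.017,0.001,0.06,0,0,0,0.7,-0.0327,0.0012,0.11,0,0,0,0.7,-0.0327,0.0012,0.15,0,0,0,0.7,-0.0327,0.0012,0.175,0,0,0,0.7,-0.0327,0.0012,0.187,0,0,0,0.7,-0.0327,0.0012,0.187,0,0,0,0.7,-0.0327,0.0012,0.187,0,0,0,0,-0.0327,0.0012,0.187,0,0,0,0,-0.0327,0.0012,0.187,0,0,0,0,-0.0327,0.0012,0.187,0,0,0,0,-0.0327,0.0012,0.187,0,0,0,0],
  "squeeze": 50
}}

```text
t: 9.15
tool_pos: [0.5515, -0.308, 0.0327]
orientation: [-3.104, -0.483, 0.0]
force: [-1.0, 0.6, 1.0]
opening: 0.0239
gripper_force: 50.0
```

Call:
{"fn": "move_arm", "kwargs": {
  "deltas": [0,0,-0.02,0,0,0,0,0,0,-0.05,0,0,0,0,0,0,-0.09,0,0,0,0,0.01,-0.032,-0.12,0,0,0.05,0,0.0213,-0.0684,-0.13,0,0,0.11,0,0.032,-0.1026,-0.13,0,0,0.17,0,0.0426,-0.1368,-0.13,0,0,0.23,0,0.0533,-0.171,-0.13,0,0,0.28,0,0.064,-0.2053,-0.13,0,0,0.34,0,0.0746,-0.2395,-0.13,0,0,0.4,0,0.0853,-0.2737,-0.13,0,0,0.46,0,0.096,-0.308,-0.13,0,0,0.52,0]
}}

```text
t: 10.65
tool_pos: [0.5492, 0.0157, 0.1637]
orientation: [-3.124, 0.334, -0.001]
force: [1.0, 0.2, -3.0]
opening: 0.0236
gripper_force: 50.0
```

```bash
python3 -c "
from h import *
s=robot.read_state();print(s['force'],s['wrist_torque'])
print(delta((.549,.0503,.14),-.260))"
```

```text
[ 1.00447872  0.17455269 -3.03050138] [0.02858388 0.14952285 0.01497594]
(array([-0.0075, -0.0338,  0.0237]), array([-0.0001, -0.0006,  0.0467]))
```

Call:
{"fn": "move_arm", "kwargs": {
  "deltas": [-0.004,-0.017,0.012,0,0,0.023,0,-0.0075,-0.0338,0.0237,0,0,0.0467,0,-0.0075,-0.0338,0.0237,0,0,0.0467,0,-0.0075,-0.0338,0.0237,0,0,0.0467,0]
}}

```text
t: 11.15
tool_pos: [0.5494, 0.0487, 0.1399]
orientation: [3.115, -0.403, 0.001]
force: [-0.8, 0.2, -3.5]
opening: 0.0237
gripper_force: 50.0
```

Run:
```python
from h import *
s=robot.read_state(); p=s["tool_pos"]; Rt=Ro.from_rotvec(s["orientation"]); print(p,Rt.as_matrix()[:2,0],s["force"])
im,d,K,R,c=cam("wrist"); P=cloud(d,K,R,c); save(im,"w3"); np.savez("w3.npz",im=im,d=d,K=K,R=R,c=c)
z0=p[2]-.0327+.02
q,r=fit(P,p[:2],z0-.006,z0+.006); print("plate",len(q),r)
Q=np.c_[q-p[:2],0*q[:,0]]@Rt.as_matrix(); print("tool x",Q[:,0].min(),Q[:,0].max(),"nose end",Q[abs(Q[:,1])<.006][:,0].max(),"y",np.percentile(Q[:,1],[.5,99.5]))
m=(abs(P[...,2]-z0)<.006)&(np.hypot(P[...,0]-p[0],P[...,1]-p[1])<.08); A=np.c_[P[m][:,:2]-p[:2],np.ones(m.sum())]; print("plane",np.linalg.lstsq(A,P[m][:,2],rcond=None)[0],z0)
```

```text
[0.54936678 0.04865911 0.13987649] [ 0.96706298 -0.25453568] [-0.75269375  0.22120032 -3.50408501]
plate 12118 ((0.5608202219009399, 0.04540639370679855), (0.07626518607139587, 0.11815766990184784), 75.26443481445312)
tool x -0.04717395272249742 0.07098293018356736 nose end 0.07098293018356736 y [-0.03746936  0.03792806]
plane [-0.00453745 -0.00626231  0.12660924] 0.12717648704385967
```

View pics/w3.png

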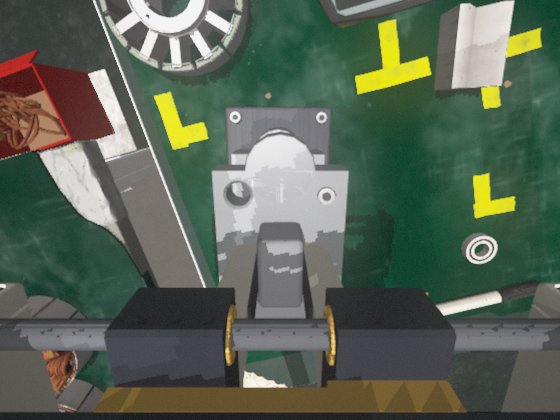

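```bash
python3 -c "
from h import *
print(delta((.5483,.0507,.095),-.261))"
```

```text
(array([-0.0018, -0.0018,  0.045 ]), array([ 0.    , -0.0013,  0.003 ]))
```

Call:
{"fn": "move_arm", "kwargs": {
  "deltas": [-0.0018,-0.0018,0.015,0,-0.0013,0.003,0,-0.0018,-0.0018,0.03,0,-0.0013,0.003,0,-0.0018,-0.0018,0.045,0,-0.0013,0.003,0,-0.0018,-0.0018,0.045,0,-0.0013,0.003,0,-0.0018,-0.0018,0.045,0,-0.0013,0.003,0]
}}

```text
t: 11.82
tool_pos: [0.5479, 0.0513, 0.0939]
orientation: [-3.115, 0.409, 0.002]
force: [0.6, 0.6, -3.0]
opening: 0.0239
gripper_force: 50.0
```

```bash
python3 -c "
from h import *
s=robot.read_state();print(s['force'],s['wrist_torque'])
print(delta((.5483,.0507,.086),-.261))
im,d,K,R,c=cam('wrist'); save(cv2.resize(im[80:300,170:390],None,fx=2.6,fy=2.6,interpolation=cv2.INTER_CUBIC),'w4')"
```

```text
[ 0.58335995  0.5528593  -3.04190716] [0.02645195 0.1414633  0.01362177]
(array([0.0006, 0.0005, 0.0079]), array([0.0001, 0.0014, 0.0001]))
```

View pics/w4.png

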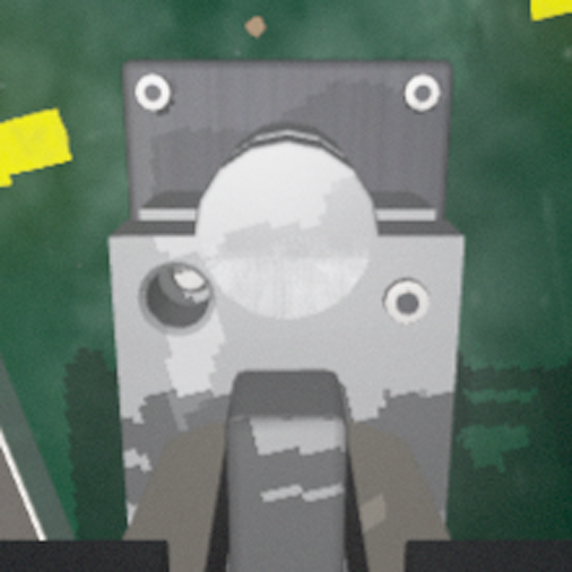

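The big dowel's tip shows through the big hole at about crop (190,280), as expected for a near-aligned pose. I'll lower gently.

Call:
{"fn": "move_arm", "kwargs": {
  "deltas": [0.0006,0.0005,0.003,0,0.0014,0,0,0.0006,0.0005,0.005,0,0.0014,0,0,0.0006,0.0005,0.0065,0,0.0014,0,0,0.0006,0.0005,0.008,0,0.0014,0,0,0.0006,0.0005,0.008,0,0.0014,0,0]
}}

```text
t: 12.5
tool_pos: [0.5481, 0.0507, 0.0858]
orientation: [3.115, -0.409, -0.0]
force: [0.5, -0.6, -2.6]
opening: 0.0238
gripper_force: 50.0
```

```bash
python3 -c "
from h import *
s=robot.read_state();print(s['force'],s['wrist_torque'],s['tool_pos'])
print(delta((.5483,.0507,.083),-.261))"
```

```text
[ 0.45868744 -0.62776819 -2.61458465] [0.04519074 0.18005717 0.00112023] [0.54811522 0.05073421 0.08576628]
(array([ 0.0002, -0.    ,  0.0028]), array([0.0001, 0.0002, 0.0001]))
```

Call:
{"fn": "move_arm", "kwargs": {
  "deltas": [0,0,0.0015,0,0,0,0,0,0,0.003,0,0,0,0,0,0,0.0045,0,0,0,0,0,0,0.0055,0,0,0,0,0,0,0.0055,0,0,0,0]
}}

```text
t: 13.12
tool_pos: [0.5483, 0.0507, 0.0809]
orientation: [3.115, -0.409, 0.0]
force: [-3.3, -0.1, 3.4]
opening: 0.0236
gripper_force: 50.0
```

Call:
{"fn": "move_arm", "kwargs": {
  "deltas": [0,0,0.001,0,0,0,0,0,0,0.002,0,0,0,0,0,0,0.003,0,0,0,0,0,0,0.004,0,0,0,0,0,0,0.0045,0,0,0,0,0,0,0.0045,0,0,0,0]
}}

```text
t: 13.88
tool_pos: [0.5484, 0.0507, 0.0776]
orientation: [3.115, -0.409, 0.001]
force: [-10.9, -1.2, 15.9]
opening: 0.0235
gripper_force: 50.0
```

```bash
python3 -c "
from h import *
s=robot.read_state();print(s['force'],s['wrist_torque'],s['tool_pos'],s['gripper_force'])"
```

```text
[-10.88655997  -1.22168694  15.93552767] [-0.00811635  2.02971058  0.00710521] [0.54842186 0.05073215 0.07763705] 50.00476777553558
```

Call:
{"fn": "move_arm", "kwargs": {
  "deltas": [-0.0005,0,0,0,0,0,0,-0.001,0,0,0,0,0,0,-0.001,0,0.0005,0,0,0,0,-0.001,0,0.0005,0,0,0,0],
  "squeeze": 60
}}

```text
t: 14.38
tool_pos: [0.5484, 0.0507, 0.0776]
orientation: [3.115, -0.409, 0.004]
force: [-8.3, -1.3, 16.3]
opening: 0.0238
gripper_force: 60.0
```

```bash
python3 -c "
from h import *
s=robot.read_state();print(s['force'],s['wrist_torque'],s['tool_pos'],s['gripper_force'])"
```

```text
[-8.3306885  -1.33586871 16.25583101] [-0.14451585  1.62936815 -0.05062395] [0.5483862  0.05073227 0.0775948 ] 60.00553786754608
```

Call:
{"fn": "move_arm", "kwargs": {
  "deltas": [-0.001,0,0.001,0,0,0,0,-0.001,0,0.001,0,0,0,0,-0.001,0,0.001,0,0,0,0]
}}

```text
t: 14.75
tool_pos: [0.5484, 0.0507, 0.0776]
orientation: [3.115, -0.409, 0.007]
force: [-6.6, -2.5, 20.6]
opening: 0.0235
gripper_force: 60.0
```

Run:
```python
from h import *
s=robot.read_state();print(s['force'],s['wrist_torque'],s['tool_pos'],s['orientation'])
im,d,K,R,c=cam("wrist"); P=cloud(d,K,R,c); p=s["tool_pos"]
m=(abs(P[...,2]-.065)<.006)&(np.hypot(P[...,0]-p[0],P[...,1]-p[1])<.08); A=np.c_[P[m][:,:2]-p[:2],np.ones(m.sum())]; print("plane",np.linalg.lstsq(A,P[m][:,2],rcond=None)[0],np.percentile(P[m][:,2],[5,50,95]))
a=im[60:280,160:400]; im,d,K,R,c=cam("scene"); cv2.imwrite("pics/f.png",np.hstack([cv2.resize(a,(400,367)),cv2.resize(im,(400,300))[:,:] if 0 else cv2.resize(im,(400,367))])[...,::-1])
```

```text
[-6.58800281 -2.45510176 20.55967673] [-0.30607215  1.66594969 -0.0232716 ] [0.54838602 0.05072096 0.07759709] [ 3.11461414 -0.40883175  0.00715841]
plane [-0.00527177 -0.00548796  0.06440716] [0.06306921 0.06423349 0.06558499]
```

View pics/f.png

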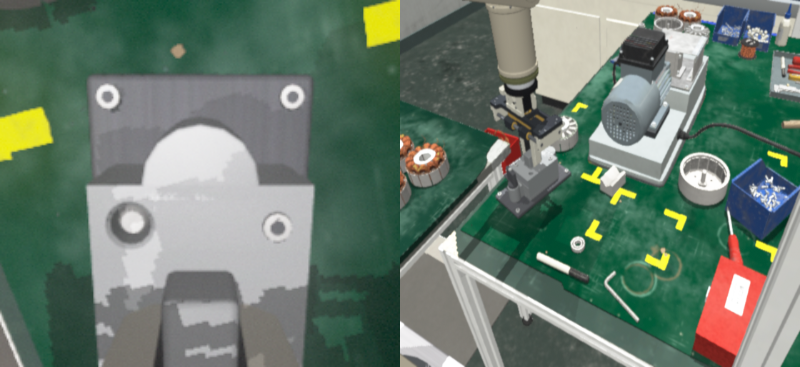

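Depth stays at 77.6 mm while the force rises, so the halves are in contact. The view shows the dowel through its hole and no gap. The tool leans about 4 mrad after my sideways relief, so I'll take most of that back.

Call:
{"fn": "move_arm", "kwargs": {
  "deltas": [0.0008,0,0.0003,0,0,0,0,0.0015,0,0.0003,0,0,0,0,0.0015,0,0.0003,0,0,0,0,0.0015,0,0.0003,0,0,0,0]
}}

```text
t: 15.35
tool_pos: [0.5485, 0.0507, 0.0776]
orientation: [3.115, -0.409, 0.002]
force: [-16.6, -1.0, 29.8]
opening: 0.0236
gripper_force: 60.0
```

```bash
python3 -c "
from h import *
s=robot.read_state();print(s['force'],s['wrist_torque'],s['tool_pos'],s['orientation'],s['gripper_force'])"
```

```text
[-16.64831989  -0.9557022   29.79597047] [-0.16726083  3.10093404 -0.06166691] [0.54849567 0.05070336 0.07759199] [ 3.11470667e+00 -4.08541533e-01  2.43736648e-03] 60.01116156578064
```

Call:
{"fn": "move_arm", "kwargs": {
  "deltas": [-0.0004,0,-0.0005,0,0,0,0,-0.0004,0,-0.0005,0,0,0,0,-0.0004,0,-0.0005,0,0,0,0,-0.0004,0,-0.0005,0,0,0,0,-0.0004,0,-0.0005,0,0,0,0,-0.0004,0,-0.0005,0,0,0,0,-0.0004,0,-0.0005,0,0,0,0,-0.0004,0,-0.0005,0,0,0,0]
}}

```text
t: 16.35
tool_pos: [0.5485, 0.0507, 0.0776]
orientation: [3.115, -0.409, 0.004]
force: [-11.8, -2.5, 23.8]
opening: 0.0235
gripper_force: 60.0
```

```bash
python3 -c "
from h import *
print(robot.close_job())"
```

```text
the job is handed in; nothing more can be done
None
```

I turned the nut to its stop and fitted the cover on both dowels, nose over nose. I handed the job in at about 16 s, holding it pressed shut with about 24 N; the v-block and spare bearing were not touched.

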